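# Stroke the seed tray's lids shut

## Task

The eight little lids of the pink seed tray on the step stool have popped ajar. Stroke them shut: run your fingertips lightly along both rows, going from the hinges towards the raised edges, until every lid lies flat. Do not pick anything up, flip a lid open, press hard or shove the tray out of its place, leave everything around it alone, and take your hand away at the end.

Things in the scene. Friction and masses are not known exactly. Their poses are not given: they have to be found in the camera images.
- seed_tray: pink plastic seed tray, loose on the stool's tread and turned any way round, about 0.75 kg: 104 mm (x) by 216 mm (y), walls 36 mm high, z up. Two rows of four cells, the rows running along its own y, each cell with its own stiff lid on a 5 mm hinge barrel flush with the shut lid's top. Every lid is hinged along its -y edge; its free edge, towards +y, is the one that rises. Origin: centre of the tray's underside
- row_a (a point): middle of row a of the lids (the row on the tray's -x side, 25 mm from its middle line), at the height of the tops of shut lids, 39 mm above the tray's underside; axes as the tray's. The row's lids are plates 46 mm (x) by 47 mm (y), 2.5 mm thick, centred about 78 and 26 mm either side of this point along y; the row ends 104 mm either side
- row_b (a point): middle of row b of the lids (the row on the tray's +x side, 25 mm from its middle line), at the height of the tops of shut lids, 39 mm above the tray's underside; axes as the tray's. The row's lids are plates 46 mm (x) by 47 mm (y), 2.5 mm thick, centred about 78 and 26 mm either side of this point along y; the row ends 104 mm either side
- a_lid1 (a joint): opening angle (rad) of lid 1 of row a (lid 1 is the one furthest to the tray's -y): 0 shut flat, growing as the free +y edge rises, 1.9 fully open; the hinge is a little stiff (0.006 N m), so the lid stays where it is left
- a_lid2 (a joint): opening angle (rad) of lid 2 of row a (lid 1 is the one furthest to the tray's -y): 0 shut flat, growing as the free +y edge rises, 1.9 fully open; the hinge is a little stiff (0.006 N m), so the lid stays where it is left
- a_lid3 (a joint): opening angle (rad) of lid 3 of row a (lid 1 is the one furthest to the tray's -y): 0 shut flat, growing as the free +y edge rises, 1.9 fully open; the hinge is a little stiff (0.006 N m), so the lid stays where it is left
- a_lid4 (a joint): opening angle (rad) of lid 4 of row a (lid 1 is the one furthest to the tray's -y): 0 shut flat, growing as the free +y edge rises, 1.9 fully open; the hinge is a little stiff (0.006 N m), so the lid stays where it is left
- b_lid1 (a joint): opening angle (rad) of lid 1 of row b (lid 1 is the one furthest to the tray's -y): 0 shut flat, growing as the free +y edge rises, 1.9 fully open; the hinge is a little stiff (0.006 N m), so the lid stays where it is left
- b_lid2 (a joint): opening angle (rad) of lid 2 of row b (lid 1 is the one furthest to the tray's -y): 0 shut flat, growing as the free +y edge rises, 1.9 fully open; the hinge is a little stiff (0.006 N m), so the lid stays where it is left
- b_lid3 (a joint): opening angle (rad) of lid 3 of row b (lid 1 is the one furthest to the tray's -y): 0 shut flat, growing as the free +y edge rises, 1.9 fully open; the hinge is a little stiff (0.006 N m), so the lid stays where it is left
- b_lid4 (a joint): opening angle (rad) of lid 4 of row b (lid 1 is the one furthest to the tray's -y): 0 shut flat, growing as the free +y edge rises, 1.9 fully open; the hinge is a little stiff (0.006 N m), so the lid stays where it is left
- stool: folding aluminium step stool standing fixed on the bench as a stand: flat tread 340 mm (x) by 660 mm (y), its top 180 mm above the origin, which is the centre of its footprint on the bench. A wooden stake, 13 mm square, is held upright by a spring clip at its -y end (x = +115, y = -350 mm) and reaches 60 mm above the tread. Leave alone
- celadon_pot: celadon-glazed pot with a small succulent, 100 mm across, 55 mm high (75 mm with the leaves), loose on the tread; origin centre of underside. Leave alone
- seed_tin: flat round metal tin, 65 mm across, 31 mm high, loose on the tread; origin centre of underside. Leave alone
- thumb_pot: small empty terracotta pot, 64 mm across, 52 mm high, loose on the tread; origin centre of underside. Leave alone
- tamper: wooden soil tamper standing on its 56 mm round foot, 62 mm high, loose on the tread; origin centre of underside. Leave alone
- mister: steel plant mister, 84 mm across with a handle behind, 182 mm high, loose on the bench to the right; origin centre of underside. Leave alone
- pot_stack: stack of terracotta pots, 106 mm across, 114 mm high, loose on the bench to the left; origin centre of underside. Leave alone
- trowel: trowel, 260 mm long, lying loose on the bench to the left; origin near its middle, long axis its x. Leave alone
- greenhouse: clear acrylic mini greenhouse fixed on the bench at the right: 220 mm (x) by 240 mm (y), 335 mm high to the ridge, swing door on its -x side which may stand open up to about 0.25 rad; origin centre of underside. Leave alone
Things that resemble listed ones, but are neither listed nor needed, are in the scene too. There is more than one size of the seed_tray; the job needs the larger.

How it is judged (in metres and radians):
At the end, for the whole second after the job is handed in: All eight lids are shut to within 0.08 rad (about 4 mm at the free edge); the tray stands level and at rest within 30 mm of where it began, and the loose things around it are within 20 mm of their places (value of joint each of a_lid1, a_lid2, a_lid3, a_lid4, b_lid1, b_lid2, b_lid3, b_lid4 below 0.08 rad and distance of seed_tray from where it was at the start of the episode below 0.03 m and angle between seed_tray's own z axis and vertical below 0.05 rad and linear speed of seed_tray below 0.02 m/s and distance of each of celadon_pot, seed_tin, thumb_pot, tamper, mister, pot_stack, trowel from where it was at the start of the episode below 0.02 m); the robot touches nothing.
It fails at once if the seed tray or a lid is pressed or bumped hard (over 30 N) (contact force between any of the fingers, the arm and seed_tray above 30 N).
It fails at once if a lid is flipped wide open (beyond 1 rad) instead of shut (value of joint any of a_lid1, a_lid2, a_lid3, a_lid4, b_lid1, b_lid2, b_lid3, b_lid4 above 1 rad).
It fails at once if the seed tray is lifted (10 mm), tipped (0.15 rad) or shoved more than 30 mm from its place (z of seed_tray in the frame of stool above 0.19 m or angle between seed_tray's own z axis and vertical above 0.15 rad or distance of seed_tray from where it was at the start of the episode above 0.03 m).
It fails at once if a thing standing around is moved more than 20 mm or knocked over (distance of any of celadon_pot, seed_tin, thumb_pot, tamper, mister, pot_stack, trowel from where it was at the start of the episode above 0.02 m or angle between any of celadon_pot, seed_tin, thumb_pot, tamper, mister, pot_stack's own z axis and vertical above 0.3 rad).
It fails at once if the greenhouse is bumped (over 5 N) (contact force between any of the fingers, the arm and greenhouse above 5 N).
It also fails if it takes over 64 s, if anything falls off the work surface, if the arm or the gripper's body presses on something with over 40 N, if the wrist force passes 120 N, or if a joint passes its speed limit or range.

## Robot

A 6-joint arm with a two-finger parallel gripper is mounted at the origin on the work surface. World frame = base frame: x ahead of the robot, y to its left, z up, the work surface at z = 0. Lengths are in mm, angles in rad, forces in N, time in s.
With the tool pointing down it reaches from about 350 to 1000 mm from the base axis. Payload 7.1 kg.
Tool frame: the origin (TCP) lies between the finger pads; the fingertips stand 17 mm ahead of it and the grasp point (between the pads) lies 2 mm behind it; z points along the fingers, y is the direction in which the jaws open and shut (so a half turn about z gives the same grasp; the last joint's range is limited). The gripper opens to 85 mm and grips with 20 to 120 N. Pads are 22 mm wide; open, the fingers measure 114 mm over their backs; the gripper's body (76 mm by 85 mm) begins 54 mm behind the grasp point. The pads swing forward as they close: fully open they stand 13 mm farther back than shut.
Start: joints at [1.27, 0.423, 1.63, -0, 1.089, -0.019], TCP at [173.772, 600.34, 248.319] pointing down, gripper open.
Joint ranges: [-3, 3], [-0.9, 2.11], [0.09, 2.58], [-1.31, 4.45], [0.11, 2.69], [-2.54, 2.54]. Speed limits (rad/s): [2.39, 2.39, 3.01, 3.14, 3.14, 3.14].

## Interface

Orientations are given as a unit quaternion [w, x, y, z].
In Python, from bench import monitor, vision, job gives the robot as it stands.
- The arm moves only by the tool arm_command, never from a script. Its argument "rows" is a list of rows, each an object of numbers: "fingers": the opening, from 0 (shut) to 1 (fully open); "tx", "ty", "tz": the shift along the tool's x, y, z in m; "rx", "ry", "rz": the turn, a rotation vector about the tool's x, y, z in rad. In form: [{"fingers": .., "tx": .., "ty": .., "tz": .., "rx": .., "ry": .., "rz": ..}, ...]. A call has 1 to 20 rows; each row is the pose to reach, as a shift and turn from the pose measured when the call began, along the tool's axes at that moment; what a row does not reach only later rows make up. A row lasts 1/10 s, in which the tool goes at most 50 mm and 8.59 degrees, less where a joint would pass 70% of its speed; a pose out of reach is approached as far as the arm can. A call with a gripper value outside its range is refused whole. The fingers move at their own pace and stop on an object; "force" is the grip in N (left out, the last holds). Time passes only in rows, so rows that repeat a pose let the fingers close. It gives the time, the measured TCP pose, the force and the opening at its end, in the units of the state.
- monitor.state(): the state, without advancing time (a new reading comes with each control period).
- vision.camera(name): name is "side" or "top" or "wrist"; returns (picture, depth): 480x640x3 uint8, blue, green, red; 480x640 float32, mm along the optical axis (not along the pixel's ray), 0 where there is no reading.
- vision.calibration(name): a dict with "K" (3x3 intrinsics, pixels), "position" and "rotation" of the camera in the world; the wrist camera has in their place "mount" (4x4, takes a point from camera to tool coordinates, whose origin is the TCP and whose axes are the flange's). Camera axes: x right, y down, z forward; pixel columns grow to the right and rows downward; lengths in mm; the calibration is good to about 2 mm. A picture is of the moment at which its call begins: read the wrist's pose just before it. calibration takes no time and is no camera call.
- job.hand_in(): hands the job in, once; it reports no verdict.
Trained networks look in the newest picture that a camera, given by its name, has taken for a name from the list of things; names that differ only in an ending like _2 or _b are one class to them, and where a whole thing is asked for, a point or a joint stands for the part that bears it (a point fixed in the world has none). Each returns a list of dicts, best first, with "conf" (0 to 1); they miss things now and then, are a little off and sometimes report something else, mostly with a low value. They report only what shows in the picture. A call takes as long as a camera call. They do not tell look-alikes from the thing itself.
- vision.search_frame(camera, query): "extent" ([centre column, centre row, width, height] in pixels, round what is visible of it).
- vision.trace(camera, query): "mask" (480x640 bool, what is visible of it) and "extent" ([centre column, centre row, width, height] in pixels, round what is visible of it).
- vision.tip_of(camera, query): "at" ([column, row] in pixels: a listed point, or the origin of a listed thing).
The state is a dict: "time": time; "joint_positions": joint angles; "qd": joint speeds; "joint_torque": joint torques, N m; "tcp_pos": TCP position; "orientation": TCP orientation; "force": force on the tool from outside, world axes, zero at the start; "ft_torque": the same for the moment, N m; "grip_width": opening from 0.0 (shut) to 1.0 (fully open).
Only numpy, scipy, OpenCV 4.12 (cv2) and the standard library are available. Lean on these libraries where they do the work, as an engineer would, in place of code of your own. Each camera call takes 0.05 s, during which the arm holds its last target. There are 200 camera calls.

## Working session

There is one attempt and no reset: what is moved stays moved. The work goes in short steps, Python scripts to look and compute and a tool call to move; the robot and the scene stay as the last step left them, time stands still between calls to the robot, and variables do not carry over. Pictures are saved under pics/ and viewed, about 8 in all and at most 12, crops included, and the job is handed in when it is done.

Besides the shell and the picture viewer there is one more tool, called after "Request:" as name(argument=value, ...), one argument or row to a line, values as JSON. arm_command: Moves the arm, as the interface text tells. Its arguments: {"type":"object","properties":{"rows":{"type":"array","items":{"type":"object","properties":{"fingers":{"type":"number"},"tx":{"type":"number"},"ty":{"type":"number"},"tz":{"type":"number"},"rx":{"type":"number"},"ry":{"type":"number"},"rz":{"type":"number"}}}},"force":{"type":"number"}},"required":["rows"]}

```bash
mkdir -p pics; cat > h.py <<'E'
import numpy as np, cv2
from bench import monitor, vision, job
from scipy.spatial.transform import Rotation as R
def pose():
    s=monitor.state(); q=s['orientation']; return np.array(s['tcp_pos'],float), R.from_quat([q[1],q[2],q[3],q[0]])
def cloud(cam,tp=None):
    if cam=='wrist': p,r=pose()
    im,d=vision.camera(cam); c=vision.calibration(cam); K=np.array(c['K'])
    v,u=np.mgrid[:480,:640]
    P=np.dstack([(u-K[0,2])/K[0,0]*d,(v-K[1,2])/K[1,1]*d,d])
    if cam=='wrist':
        M=np.array(c['mount']); P=P@M[:3,:3].T+M[:3,3]; P=P@r.as_matrix().T+p
    else: P=P@np.array(c['rotation']).T+np.array(c['position'])
    return im,d,P
E
python3 - <<'E'
from h import *
print(monitor.state())
ims=[]
for c in ['top','side']:
    im,d,P=cloud(c); cv2.imwrite(f'pics/{c}0.png',im); np.savez(f'{c}0.npz',im=im,d=d,P=P)
    print(c,vision.calibration(c)['position'])
    for t in vision.trace(c,'seed_tray'):
        m=t['mask']&(d>0); q=P[m]; print(t['conf'],t['extent'],m.sum(),np.median(q,0).round(),np.percentile(q,[2,98],axis=0).round().tolist())
    for n in ['row_a','row_b']:
        for t in vision.tip_of(c,n): 
            u,v=map(int,t['at']); print(n,t['conf'],t['at'],P[v,u].round())
E
```

```text
{'time': 0.0, 'joint_positions': array([ 1.26998847e+00,  4.23850811e-01,  1.63069391e+00, -5.76041668e-05,
        1.08859263e+00, -1.90044506e-02]), 'qd': array([ 0.00046331, -0.00012311, -0.00069448, -0.00049829,  0.00050608,
       -0.00055521]), 'joint_torque': array([ 2.84131042e-03, -5.57366073e+01, -2.81758064e+01,  9.79831316e-05,
        7.15894988e-03, -9.42838426e-06]), 'tcp_pos': array([173.64265238, 599.85158951, 247.53790509]), 'orientation': array([-9.77958228e-05,  1.40422653e-01,  9.90091350e-01, -7.66558925e-04]), 'force': array([-0.02837529,  1.20439359, -0.06182441]), 'ft_torque': array([ 0.03744815,  0.02248926, -0.02031096]), 'grip_width': 0.9980148065510445}Traceback (most recent call last):
  File "<stdin>", line 5, in <module>
  File "h.py", line 13, in cloud
    else: P=P@np.array(c['rotation']).T+np.array(c['position'])
            ~^~~~~~~~~~~~~~~~~~~~~~~~~~
ValueError: matmul: Input operand 1 has a mismatch in its core dimension 0, with gufunc signature (n?,k),(k,m?)->(n?,m?) (size 4 is different from 3)
```

Rotation is a quaternion (w first).

```bash
sed -i "s/else: P=.*/else:\n        q=c['rotation']; P=P@R.from_quat([q[1],q[2],q[3],q[0]]).as_matrix().T+np.array(c['position'])/" h.py
cat > m.py <<'E'
from h import *
for c in ['top','side']:
    im,d,P=cloud(c); cv2.imwrite(f'pics/{c}0.png',im); np.savez(f'{c}0.npz',im=im,d=d,P=P)
    print(c,vision.calibration(c)['position'])
    for t in vision.trace(c,'seed_tray'):
        m=t['mask']&(d>0); q=P[m]; print(t['conf'],t['extent'],m.sum(),np.median(q,0).round(),np.percentile(q,[2,98],axis=0).round().tolist())
    for n in ['row_a','row_b']:
        for t in vision.tip_of(c,n): 
            u,v=map(int,t['at']); print(n,t['conf'],t['at'],P[v,u].round())
E
python3 m.py
```

```text
top [ 310.27760291  -59.66446378 1533.04526657]
0.95 [312.5, 216.0, 68.2, 93.7] 3301 [554.   3. 224.] [[454.0, -68.0, 183.0], [654.0, 75.0, 238.0]]
0.94 [373.1, 318.4, 55.5, 52.8] 1560 [ 300. -176.   29.] [[238.0, -247.0, 0.0], [362.0, -102.0, 36.0]]
row_a 0.9 [374.7, 313.0] [ 317. -176.   32.]
row_a 0.7 [302.6, 221.1] [544.  24. 238.]
row_a 0.66 [369.6, 322.5] [ 291. -162.   29.]
row_a 0.64 [320.6, 211.3] [574. -21. 221.]
row_b 0.9 [374.7, 313.0] [ 317. -176.   32.]
row_b 0.7 [302.6, 221.1] [544.  24. 238.]
row_b 0.66 [369.6, 322.5] [ 291. -162.   29.]
row_b 0.64 [320.6, 211.3] [574. -21. 221.]
side [  156.70637061 -1191.47191437  1281.15832998]
0.77 [271.1, 322.8, 44.7, 47.6] 1240 [ 298. -185.   28.] [[236.0, -256.0, 2.0], [365.0, -102.0, 34.0]]
0.74 [332.4, 223.2, 73.9, 47.5] 2068 [549. -14. 222.] [[447.0, -78.0, 181.0], [665.0, 68.0, 238.0]]
0.41 [347.6, 289.3, 22.1, 19.6] 314 [ 513. -291.  192.] [[490.0, -312.0, 181.0], [539.0, -262.0, 242.0]]
row_a 0.8 [337.6, 222.1] [573. -19. 219.]
row_a 0.8 [265.2, 313.2] [ 291. -150.   25.]
row_a 0.79 [325.5, 210.8] [555.  49. 221.]
row_a 0.59 [277.9, 318.6] [ 324. -171.   12.]
row_b 0.8 [337.6, 222.1] [573. -19. 219.]
row_b 0.8 [265.2, 313.2] [ 291. -150.   25.]
row_b 0.79 [325.5, 210.8] [555.  49. 221.]
row_b 0.59 [277.9, 318.6] [ 324. -171.   12.]
```

View pics/top0.png

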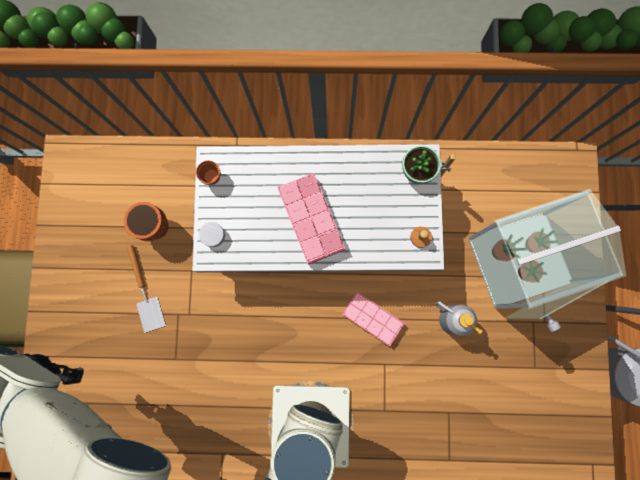

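View pics/side0.png

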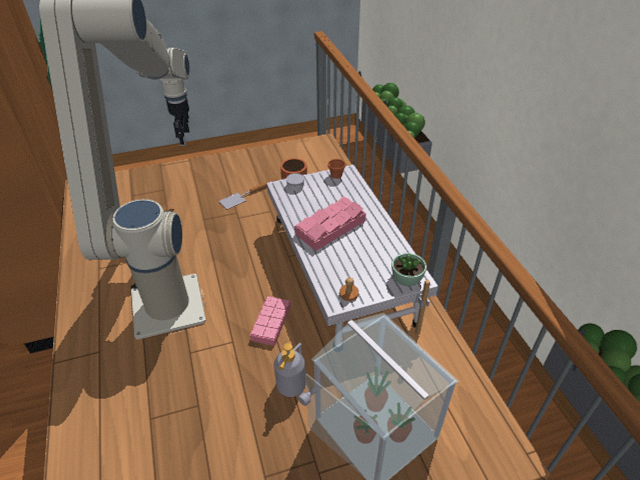

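The large tray is on the stool, at about (312,217) in the top view and (332,223) in the side view. The small one, at (373,320) in the top view, is the decoy on the bench. Next I'll fit the tray's pose and look for the sawtooth direction in the depth.

```bash
cat > fit.py <<'E'
from h import *
def fit(P,d):
    """pose of the tray by its points over the tread; prints heights along each row."""
    m=(d>0)&(P[...,2]>205)&(P[...,2]<270)&(abs(P[...,0]-555)<140)&(abs(P[...,1]-3)<120)
    n,l,st,_=cv2.connectedComponentsWithStats(m.astype(np.uint8)); m=l==1+np.argmax(st[1:,4])
    q=P[m]; (c,s,a)=cv2.minAreaRect(q[:,:2].astype(np.float32))
    if s[0]<s[1]: a+=90     # a = direction of the long side
    a=np.deg2rad(a); u=np.array([np.cos(a),np.sin(a)]); 
    print('centre',np.round(c,1),'size',np.round(s,1),'long axis',np.round(u,4),'ang',round(a,4),len(q))
    w=np.array([u[1],-u[0]])  # tray x if u is tray y
    Y=(q[:,:2]-c)@u; X=(q[:,:2]-c)@w
    for nm,lo,hi in(('-x',-45,-8),('+x',8,45)):
        k=(X>lo)&(X<hi); print(nm,[(int(y),round(float(np.median(q[k&(abs(Y-y)<4),2])),1)) for y in range(-104,105,8) if (k&(abs(Y-y)<4)).any()])
    return c,a
E
python3 - <<'E'
from fit import *
for c in ['top','side']:
    z=np.load(c+'0.npz'); fit(z['P'],z['d'])
z=np.load('top0.npz');P=z['P']
for n,(u,v) in dict(thumb=(208,172),tin=(211,235),pot=(422,164),tamper=(422,235),ctl=(197,265),ctr=(440,265),far=(300,150),mister=(460,318),gh=(548,260)).items(): print(n,P[v,u].round())
E
```

```text
centre [557.8   3.7] size [217.  104.2] long axis [0.9209 0.3897] ang 0.4003 3194
-x [(-104, 217.6), (-96, 220.4), (-88, 222.7), (-80, 224.4), (-72, 226.0), (-64, 227.4), (-56, 228.4), (-48, 219.3), (-40, 222.5), (-32, 224.5), (-24, 226.3), (-16, 229.8), (-8, 231.9), (0, 220.9), (8, 219.2), (16, 221.4), (24, 222.9), (32, 223.9), (40, 226.2), (48, 228.0), (56, 220.7), (64, 222.4), (72, 223.6), (80, 226.3), (88, 227.5), (96, 229.6), (104, 224.2)]
+x [(-104, 217.8), (-96, 222.9), (-88, 227.1), (-80, 229.8), (-72, 233.5), (-64, 236.7), (-56, 239.1), (-48, 220.2), (-40, 220.8), (-32, 222.9), (-24, 224.1), (-16, 226.3), (-8, 227.0), (0, 225.1), (8, 221.4), (16, 223.0), (24, 225.1), (32, 227.9), (40, 228.7), (48, 231.4), (56, 220.9), (64, 224.8), (72, 227.8), (80, 231.0), (88, 234.9), (96, 238.3), (104, 215.7)]
centre [557.7   2.9] size [223.2 109.5] long axis [0.9202 0.3915] ang 0.4022 1585
-x [(-104, 216.7), (-96, 219.6), (-88, 223.3), (-80, 223.6), (-72, 225.2), (-64, 227.8), (-56, 229.0), (-48, 225.6), (-40, 222.0), (-32, 224.7), (-24, 228.6), (-16, 228.7), (-8, 231.9), (0, 216.9), (8, 221.5), (16, 221.5), (24, 222.9), (32, 223.9), (40, 226.0), (48, 225.6), (56, 222.0), (64, 223.2), (72, 224.9), (80, 226.2), (88, 228.8), (96, 231.0), (104, 229.6)]
+x [(-104, 217.0), (-96, 222.6), (-88, 226.1), (-80, 231.4), (-72, 232.3), (-64, 235.5), (-56, 235.8), (-48, 218.3), (-40, 220.8), (-32, 223.1), (-24, 224.1), (-16, 227.2), (-8, 228.0), (0, 224.2), (8, 221.9), (16, 223.6), (24, 224.5), (32, 226.0), (40, 228.7), (48, 229.9), (56, 223.3), (64, 223.9), (72, 227.7), (80, 230.8), (88, 235.1), (96, 237.5), (104, 213.1)]
thumb [683. 284. 186.]
tin [508. 261. 210.]
pot [ 698. -280.  237.]
tamper [ 513. -278.  242.]
ctl [432. 302. 177.]
ctr [ 444. -336.  179.]
far [750.  39. 177.]
mister [ 308. -392.  150.]
gh [ 447. -559.  315.]
```

Both cameras agree: centre (557.8, 3.5), and the lids rise toward +u = (0.921, 0.390), so that is tray +y. Shut lid tops should be at z≈219. I'll lift first, shut the fingers, and work out the travel.

Request:
arm_command(
  rows=[
    {"tz":-0.05,"fingers":0},
    {"tz":-0.1,"fingers":0},
    {"tz":-0.1,"fingers":0},
    {"tz":-0.1,"fingers":0},
  ],
  force=20,
)

```text
invalid input
```

```bash
cat >> h.py <<'E'
C=np.array([557.8,3.5]); A=0.4005; U=np.array([np.cos(A),np.sin(A)]); W=np.array([U[1],-U[0]])
def to(x,y,z):
    """tool-axes shift (m) and turn from here to tray (x,y) at world height z, tool down, jaws along tray y"""
    p,r=pose(); g=np.array([*(C+x*W+y*U),z])
    yt=np.array([*U,0]); zt=np.array([0,0,-1.]); T=R.from_matrix(np.c_[np.cross(yt,zt),yt,zt])
    s=monitor.state(); print('t',round(s['time'],2),'F',s['force'].round(1),'tcp',p.round(1),'grip',round(s['grip_width'],3),'| tray xy',((p[:2]-C)@W).round(1),((p[:2]-C)@U).round(1))
    print('goal',g.round(1),'shift',(r.inv().apply(g-p)/1000).round(4),'turn',(r.inv()*T).as_rotvec().round(3))
    return r
E
python3 -c "
from h import *
to(-25,-92,330)"
```

```text
t 0.45 F [-0.7 -0.1  0.1] tcp [173.8 600.3 248.3] grip 0.998 | tray xy -699.3 -120.9
goal [463.3  -9.3 330. ] shift [-0.4477 -0.5051 -0.0817] turn [-0.     0.     0.888]
```

Request:
arm_command(
  rows=[
    {"fingers":0,"tx":0,"ty":0,"tz":-0.05,"rx":0,"ry":0,"rz":0},
    {"fingers":0,"tx":0,"ty":0,"tz":-0.08,"rx":0,"ry":0,"rz":0.1},
    {"fingers":0,"tx":-0.05,"ty":-0.05,"tz":-0.09,"rx":0,"ry":0,"rz":0.2},
    {"fingers":0,"tx":-0.1,"ty":-0.1,"tz":-0.09,"rx":0,"ry":0,"rz":0.3},
  ],
  force=20,
)

```text
time: 0.85
tcp_pos: [222.1, 513.5, 338.6]
orientation: [0.0, 0.288, 0.958, 0.002]
force: [1.1, -1.4, -0.5]
grip_width: 0.332
```

```bash
python3 -c "
from h import *
to(-25,-92,330)"
```

```text
t 0.85 F [ 1.1 -1.4 -0.5] tcp [222.1 513.5 338.6] grip 0.332 | tray xy -600.5 -110.3
goal [463.3  -9.3 330. ] shift [-0.4894 -0.3034  0.0074] turn [ 0.003 -0.001  0.587]
```

Request:
arm_command(
  rows=[
    {"fingers":0,"tx":-0.04,"ty":-0.025,"tz":0,"rx":0,"ry":0,"rz":0.06},
    {"fingers":0,"tx":-0.08,"ty":-0.05,"tz":0,"rx":0,"ry":0,"rz":0.12},
    {"fingers":0,"tx":-0.12,"ty":-0.075,"tz":0,"rx":0,"ry":0,"rz":0.18},
    {"fingers":0,"tx":-0.16,"ty":-0.1,"tz":0,"rx":0,"ry":0,"rz":0.24},
    {"fingers":0,"tx":-0.2,"ty":-0.125,"tz":0,"rx":0,"ry":0,"rz":0.3},
    {"fingers":0,"tx":-0.24,"ty":-0.15,"tz":0,"rx":0,"ry":0,"rz":0.36},
    {"fingers":0,"tx":-0.28,"ty":-0.175,"tz":0,"rx":0,"ry":0,"rz":0.42},
    {"fingers":0,"tx":-0.32,"ty":-0.2,"tz":0,"rx":0,"ry":0,"rz":0.48},
    {"fingers":0,"tx":-0.36,"ty":-0.225,"tz":0,"rx":0,"ry":0,"rz":0.54},
    {"fingers":0,"tx":-0.4,"ty":-0.25,"tz":0,"rx":0,"ry":0,"rz":0.587},
    {"fingers":0,"tx":-0.44,"ty":-0.275,"tz":0,"rx":0,"ry":0,"rz":0.587},
    {"fingers":0,"tx":-0.489,"ty":-0.303,"tz":0.007,"rx":0,"ry":0,"rz":0.587},
    {"fingers":0,"tx":-0.489,"ty":-0.303,"tz":0.007,"rx":0.003,"ry":0,"rz":0.587},
    {"fingers":0,"tx":-0.489,"ty":-0.303,"tz":0.007,"rx":0.003,"ry":0,"rz":0.587},
    {"fingers":0,"tx":-0.489,"ty":-0.303,"tz":0.007,"rx":0.003,"ry":0,"rz":0.587},
    {"fingers":0,"tx":-0.489,"ty":-0.303,"tz":0.007,"rx":0.003,"ry":0,"rz":0.587},
  ],
)

```text
time: 2.45
tcp_pos: [462.7, -7.5, 330.6]
orientation: [-0.001, 0.552, 0.834, 0.0]
force: [0.3, 0.5, -0.1]
grip_width: 0.002
```

```bash
python3 - <<'E'
from fit import *
to(-25,-92,250)
im,d,P=cloud('wrist'); cv2.imwrite('pics/w1.png',im)
print(vision.calibration('wrist')['mount'].round(1).tolist())
m=(d>0)&(d<320); print(np.percentile(d[d>0],[1,50]))
try: fit(P,d)
except Exception as e: print(e)
E
```

```text
t 2.45 F [ 0.3  0.5 -0.1] tcp [462.7  -7.5 330.6] grip 0.002 | tray xy -26.9 -91.8
goal [463.3  -9.3 250. ] shift [-0.0021 -0.0001  0.0805] turn [-0.    -0.002  0.002]
[[-0.0, -1.0, -0.3, 77.3], [1.0, -0.0, 0.0, 0.3], [-0.0, -0.3, 1.0, -124.9], [0.0, 0.0, 0.0, 1.0]]
[ 77.46952194 274.33032227]
centre [559.2   4.1] size [213.2 105.3] long axis [0.9206 0.3904] ang 0.4011 47728
-x [(-104, 217.4), (-96, 219.6), (-88, 221.3), (-80, 223.2), (-72, 225.1), (-64, 226.8), (-56, 228.4), (-48, 219.1), (-40, 221.3), (-32, 223.7), (-24, 226.2), (-16, 228.7), (-8, 231.1), (0, 232.3), (8, 219.6), (16, 221.0), (24, 222.6), (32, 224.3), (40, 225.8), (48, 227.2), (56, 219.6), (64, 221.0), (72, 223.1), (80, 225.2), (88, 226.5)]
+x [(-104, 215.7), (-80, 229.4), (-72, 233.3), (-64, 236.6), (-56, 238.6), (-48, 218.6), (-40, 220.3), (-32, 222.0), (-24, 223.7), (-16, 225.3), (-8, 226.9), (0, 227.9), (8, 220.1), (16, 222.3), (24, 224.5), (32, 226.9), (40, 228.9), (48, 230.9), (56, 220.8), (64, 223.1), (72, 226.9), (80, 230.8), (88, 233.8), (96, 235.9), (104, 205.8)]
```

View pics/w1.png

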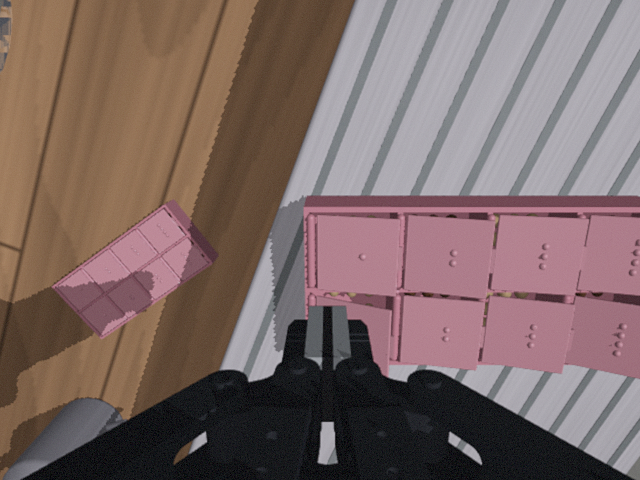

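The wrist view shows tray and lids, hinges on the left (−y), the raised free edges to the right, and the shut fingertips at about (327,310). The pose agrees to 1–2 mm. I'm descending beside lid a1's hinge.

Request:
arm_command(
  rows=[
    {"fingers":0,"tx":-0.002,"ty":0,"tz":0.04,"rx":0,"ry":0,"rz":0},
    {"fingers":0,"tx":-0.002,"ty":0,"tz":0.075,"rx":0,"ry":0,"rz":0},
    {"fingers":0,"tx":-0.002,"ty":0,"tz":0.085,"rx":0,"ry":0,"rz":0},
    {"fingers":0,"tx":-0.002,"ty":0,"tz":0.088,"rx":0,"ry":0,"rz":0},
    {"fingers":0,"tx":-0.002,"ty":0,"tz":0.089,"rx":0,"ry":0,"rz":0},
    {"fingers":0,"tx":-0.002,"ty":0,"tz":0.09,"rx":0,"ry":0,"rz":0},
    {"fingers":0,"tx":-0.002,"ty":0,"tz":0.09,"rx":0,"ry":0,"rz":0},
  ],
)

```text
time: 3.2
tcp_pos: [464.3, -9.2, 241.7]
orientation: [0.0, 0.551, 0.834, 0.001]
force: [0.3, -0.6, -0.5]
grip_width: -0.001
```

```bash
python3 -c "
from h import *
to(-25,-90,236)"
```

```text
t 3.2 F [ 0.3 -0.6 -0.5] tcp [464.3  -9.2 241.7] grip -0.001 | tray xy -24.8 -91.1
goal [465.2  -8.6 236. ] shift [0.0002 0.0011 0.0057] turn [ 0.002 -0.     0.002]
```

Request:
arm_command(
  rows=[
    {"fingers":0,"tx":0,"ty":0,"tz":0.001,"rx":0,"ry":0,"rz":0},
    {"fingers":0,"tx":0,"ty":0,"tz":0.002,"rx":0,"ry":0,"rz":0},
    {"fingers":0,"tx":0,"ty":0,"tz":0.003,"rx":0,"ry":0,"rz":0},
    {"fingers":0,"tx":0,"ty":0,"tz":0.004,"rx":0,"ry":0,"rz":0},
    {"fingers":0,"tx":0,"ty":0,"tz":0.004,"rx":0,"ry":0,"rz":0},
    {"fingers":0,"tx":0,"ty":0,"tz":0.004,"rx":0,"ry":0,"rz":0},
  ],
)

```text
time: 3.8
tcp_pos: [464.2, -9.2, 237.6]
orientation: [0.0, 0.552, 0.834, 0.001]
force: [0.0, 0.0, -0.1]
grip_width: -0.004
```

```bash
python3 -c "
from h import *
to(-25,-90,236)"
```

```text
t 3.8 F [ 0.   0.  -0.1] tcp [464.2  -9.2 237.6] grip -0.004 | tray xy -24.8 -91.1
goal [465.2  -8.6 236. ] shift [0.0002 0.0011 0.0016] turn [ 0.002 -0.001  0.002]
```

Request:
arm_command(
  rows=[
    {"fingers":0,"tx":0,"ty":0,"tz":0.0005,"rx":0,"ry":0,"rz":0},
    {"fingers":0,"tx":0,"ty":0,"tz":0.001,"rx":0,"ry":0,"rz":0},
    {"fingers":0,"tx":0,"ty":0,"tz":0.001,"rx":0,"ry":0,"rz":0},
    {"fingers":0,"tx":0,"ty":0,"tz":0.001,"rx":0,"ry":0,"rz":0},
  ],
)

```text
time: 4.2
tcp_pos: [464.2, -9.2, 236.6]
orientation: [0.0, 0.552, 0.834, 0.001]
force: [-0.4, -0.1, -0.1]
grip_width: -0.001
```

Request:
arm_command(
  rows=[
    {"fingers":0,"tx":0,"ty":0,"tz":0.0005,"rx":0,"ry":0,"rz":0},
    {"fingers":0,"tx":0,"ty":0,"tz":0.0005,"rx":0,"ry":0,"rz":0},
    {"fingers":0,"tx":0,"ty":0,"tz":0.0005,"rx":0,"ry":0,"rz":0},
  ],
)

```text
time: 4.5
tcp_pos: [464.1, -9.2, 236.1]
orientation: [0.0, 0.552, 0.834, 0.001]
force: [0.1, -0.2, 0.2]
grip_width: -0.003
```

Still no contact at a nominal tip height of 219.1, so I'm close to flush. I'll stroke the first part of row a gently.

Request:
arm_command(
  rows=[
    {"fingers":0,"tx":0,"ty":0.005,"tz":0,"rx":0,"ry":0,"rz":0},
    {"fingers":0,"tx":0,"ty":0.01,"tz":0,"rx":0,"ry":0,"rz":0},
    {"fingers":0,"tx":0,"ty":0.015,"tz":0,"rx":0,"ry":0,"rz":0},
    {"fingers":0,"tx":0,"ty":0.02,"tz":0,"rx":0,"ry":0,"rz":0},
    {"fingers":0,"tx":0,"ty":0.025,"tz":0,"rx":0,"ry":0,"rz":0},
    {"fingers":0,"tx":0,"ty":0.03,"tz":0,"rx":0,"ry":0,"rz":0},
    {"fingers":0,"tx":0,"ty":0.035,"tz":0,"rx":0,"ry":0,"rz":0},
    {"fingers":0,"tx":0,"ty":0.04,"tz":0,"rx":0,"ry":0,"rz":0},
    {"fingers":0,"tx":0,"ty":0.045,"tz":0,"rx":0,"ry":0,"rz":0},
    {"fingers":0,"tx":0,"ty":0.05,"tz":0,"rx":0,"ry":0,"rz":0},
  ],
)

```text
time: 5.5
tcp_pos: [508.5, 10.2, 235.9]
orientation: [-0.002, 0.551, 0.834, -0.001]
force: [-5.3, -1.0, 9.2]
grip_width: 0.003
```

```bash
python3 - <<'E'
from fit import *
to(-25,100,236)
im,d,P=cloud('wrist'); cv2.imwrite('pics/w2.png',im); fit(P,d)
E
```

```text
t 5.5 F [-5.3 -1.   9.2] tcp [508.5  10.2 235.9] grip 0.003 | tray xy -25.4 -42.7
goal [640.1  65.5 236. ] shift [-0.0007  0.1427 -0.0005] turn [-0.003 -0.002  0.002]
centre [550.6   1.9] size [180.1 102.4] long axis [0.9313 0.3644] ang 0.373 67523
-x [(-88, 217.7), (-80, 218.0), (-72, 218.2), (-64, 218.3), (-56, 218.4), (-48, 229.7), (-40, 249.8), (-32, 253.4), (-24, 230.8), (-16, 219.7), (-8, 220.1), (0, 220.5), (8, 221.0), (16, 221.2), (24, 219.4), (32, 220.9), (40, 222.4), (48, 224.2), (56, 225.6), (64, 227.1), (72, 219.5), (80, 220.3)]
+x [(-40, 216.3), (-32, 218.0), (40, 224.7), (48, 226.7), (56, 228.9), (64, 230.8), (72, 218.0), (80, 222.8), (88, 225.3)]
```

View pics/w2.png

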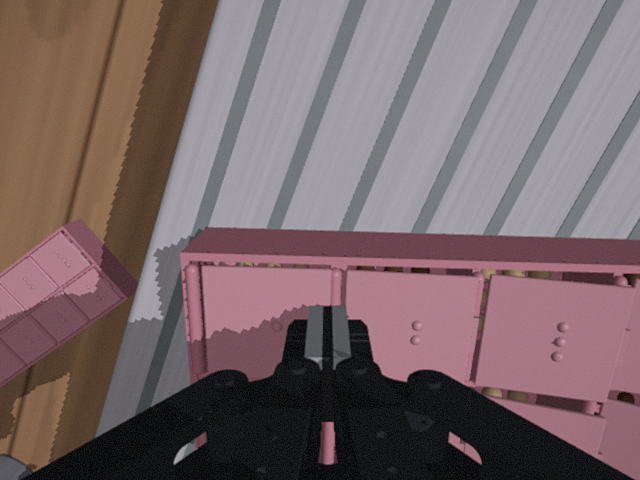

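Lid a1 lies flat (218 along its length), but the finger now bears with 9 N near the second hinge at (337,330). I'll raise the tip by about 1 mm and carry on.

Request:
arm_command(
  rows=[
    {"fingers":0,"tx":0,"ty":0.001,"tz":-0.0012,"rx":0,"ry":0,"rz":0},
    {"fingers":0,"tx":0,"ty":0.005,"tz":-0.0012,"rx":0,"ry":0,"rz":0},
    {"fingers":0,"tx":0,"ty":0.01,"tz":-0.0012,"rx":0,"ry":0,"rz":0},
    {"fingers":0,"tx":0,"ty":0.015,"tz":-0.0012,"rx":0,"ry":0,"rz":0},
    {"fingers":0,"tx":0,"ty":0.02,"tz":-0.0012,"rx":0,"ry":0,"rz":0},
    {"fingers":0,"tx":0,"ty":0.025,"tz":-0.0012,"rx":0,"ry":0,"rz":0},
    {"fingers":0,"tx":0,"ty":0.03,"tz":-0.0012,"rx":0,"ry":0,"rz":0},
  ],
)

```text
time: 6.25
tcp_pos: [538.2, 22.6, 237.3]
orientation: [-0.0, 0.551, 0.834, 0.0]
force: [0.3, -0.6, -0.1]
grip_width: 0.006
```

```bash
python3 - <<'E'
from fit import *
to(-25,100,236)
E
```

```text
t 6.25 F [ 0.3 -0.6 -0.1] tcp [538.2  22.6 237.3] grip 0.006 | tray xy -25.2 -10.6
goal [640.1  65.5 236. ] shift [-0.0004  0.1106  0.0014] turn [ 0.    -0.001  0.002]
```

Request:
arm_command(
  rows=[
    {"fingers":0,"tx":0,"ty":0.006,"tz":0,"rx":0,"ry":0,"rz":0},
    {"fingers":0,"tx":0,"ty":0.012,"tz":0,"rx":0,"ry":0,"rz":0},
    {"fingers":0,"tx":0,"ty":0.018,"tz":0,"rx":0,"ry":0,"rz":0},
    {"fingers":0,"tx":0,"ty":0.024,"tz":0,"rx":0,"ry":0,"rz":0},
    {"fingers":0,"tx":0,"ty":0.03,"tz":0,"rx":0,"ry":0,"rz":0},
    {"fingers":0,"tx":0,"ty":0.036,"tz":0,"rx":0,"ry":0,"rz":0},
    {"fingers":0,"tx":0,"ty":0.042,"tz":0,"rx":0,"ry":0,"rz":0},
    {"fingers":0,"tx":0,"ty":0.048,"tz":0,"rx":0,"ry":0,"rz":0},
    {"fingers":0,"tx":0,"ty":0.054,"tz":0,"rx":0,"ry":0,"rz":0},
    {"fingers":0,"tx":0,"ty":0.06,"tz":0,"rx":0,"ry":0,"rz":0},
  ],
)

```text
time: 7.25
tcp_pos: [593.9, 46.2, 237.4]
orientation: [-0.0, 0.551, 0.834, 0.0]
force: [-0.2, -0.3, 0.0]
grip_width: 0.0
```

Request:
arm_command(
  rows=[
    {"fingers":0,"tx":0,"ty":0.006,"tz":0,"rx":0,"ry":0,"rz":0},
    {"fingers":0,"tx":0,"ty":0.012,"tz":0,"rx":0,"ry":0,"rz":0},
    {"fingers":0,"tx":0,"ty":0.018,"tz":0,"rx":0,"ry":0,"rz":0},
    {"fingers":0,"tx":0,"ty":0.024,"tz":0,"rx":0,"ry":0,"rz":0},
    {"fingers":0,"tx":0,"ty":0.03,"tz":0,"rx":0,"ry":0,"rz":0},
    {"fingers":0,"tx":0,"ty":0.036,"tz":0,"rx":0,"ry":0,"rz":0},
    {"fingers":0,"tx":0,"ty":0.042,"tz":0,"rx":0,"ry":0,"rz":0},
    {"fingers":0,"tx":0,"ty":0.048,"tz":0,"rx":0,"ry":0,"rz":0},
    {"fingers":0,"tx":0,"ty":0.054,"tz":0,"rx":0,"ry":0,"rz":0},
    {"fingers":0,"tx":0,"ty":0.054,"tz":-0.03,"rx":0,"ry":0,"rz":0},
    {"fingers":0,"tx":0,"ty":0.054,"tz":-0.08,"rx":0,"ry":0,"rz":0},
    {"fingers":0,"tx":0,"ty":0.054,"tz":-0.11,"rx":0,"ry":0,"rz":0},
    {"fingers":0,"tx":0,"ty":0.054,"tz":-0.11,"rx":0,"ry":0,"rz":0},
    {"fingers":0,"tx":0,"ty":0.054,"tz":-0.11,"rx":0,"ry":0,"rz":0},
  ],
)

```text
time: 8.65
tcp_pos: [643.9, 67.4, 348.1]
orientation: [0.0, 0.551, 0.834, 0.001]
force: [0.2, -0.5, -0.8]
grip_width: 0.001
```

```bash
python3 - <<'E'
from fit import *
to(25,-90,340)
im,d,P=cloud('side');  fit(P,d)
E
```

```text
t 8.65 F [ 0.2 -0.5 -0.8] tcp [643.9  67.4 348.1] grip 0.001 | tray xy -25.3 104.2
goal [484.7 -54.6 340. ] shift [-0.0499 -0.1943  0.0077] turn [ 0.002 -0.001  0.002]
centre [565.3   6.3] size [222.6 113.1] long axis [0.9246 0.3809] ang 0.3908 1515
-x [(-104, 216.6), (-96, 220.3), (-88, 218.8), (-80, 219.8), (-72, 219.1), (-64, 218.3), (-56, 219.5), (-48, 217.6), (-40, 219.1), (-32, 218.1), (-24, 218.8), (-16, 218.8), (-8, 218.4), (0, 217.6), (8, 218.7), (16, 218.8), (24, 218.4), (32, 217.7), (40, 220.8), (48, 218.8), (56, 219.0), (64, 220.7), (72, 219.0), (80, 219.5), (88, 219.3), (96, 221.3), (104, 220.7)]
+x [(-104, 215.5), (-96, 223.6), (-88, 225.9), (-80, 230.0), (-72, 233.1), (-64, 237.3), (-56, 217.9), (-48, 218.6), (-40, 221.1), (-32, 223.4), (-24, 225.0), (-16, 226.2), (-8, 226.0), (0, 225.6), (8, 221.6), (16, 223.3), (24, 224.1), (32, 227.7), (40, 230.3), (48, 229.5), (56, 221.6), (64, 225.2), (72, 227.2), (80, 230.8), (88, 235.5), (96, 236.7), (104, 213.2)]
```

Row a is all shut, but that one heavy bit slid the tray about 8 mm along +y (limit 30). I'll re-centre and do row b at the lighter height of 237.3.

```bash
sed -i 's/^C=.*A=0.4005/C=np.array([565.3,6.8]); A=0.392/' h.py; python3 -c "
from h import *
to(25,-90,250)"
```

```text
t 8.7 F [-0.2  0.7 -0.2] tcp [643.2  67.3 346.6] grip 0.0 | tray xy -26.1 95.1
goal [491.7 -50.7 250. ] shift [-0.0493 -0.1856  0.0967] turn [-0.001 -0.001  0.01 ]
```

Request:
arm_command(
  rows=[
    {"fingers":0,"tx":-0.012,"ty":-0.045,"tz":0,"rx":0,"ry":0,"rz":0.01},
    {"fingers":0,"tx":-0.024,"ty":-0.09,"tz":0,"rx":0,"ry":0,"rz":0.01},
    {"fingers":0,"tx":-0.036,"ty":-0.135,"tz":0,"rx":0,"ry":0,"rz":0.01},
    {"fingers":0,"tx":-0.049,"ty":-0.186,"tz":0,"rx":0,"ry":0,"rz":0.01},
    {"fingers":0,"tx":-0.049,"ty":-0.186,"tz":0,"rx":0,"ry":0,"rz":0.01},
    {"fingers":0,"tx":-0.049,"ty":-0.186,"tz":0,"rx":0,"ry":0,"rz":0.01},
    {"fingers":0,"tx":-0.049,"ty":-0.186,"tz":0.04,"rx":0,"ry":0,"rz":0.01},
    {"fingers":0,"tx":-0.049,"ty":-0.186,"tz":0.075,"rx":0,"ry":0,"rz":0.01},
    {"fingers":0,"tx":-0.049,"ty":-0.186,"tz":0.09,"rx":0,"ry":0,"rz":0.01},
    {"fingers":0,"tx":-0.049,"ty":-0.186,"tz":0.097,"rx":0,"ry":0,"rz":0.01},
    {"fingers":0,"tx":-0.049,"ty":-0.186,"tz":0.1,"rx":0,"ry":0,"rz":0.01},
    {"fingers":0,"tx":-0.049,"ty":-0.186,"tz":0.103,"rx":0,"ry":0,"rz":0.01},
    {"fingers":0,"tx":-0.049,"ty":-0.186,"tz":0.106,"rx":0,"ry":0,"rz":0.01},
    {"fingers":0,"tx":-0.049,"ty":-0.186,"tz":0.108,"rx":0,"ry":0,"rz":0.01},
    {"fingers":0,"tx":-0.049,"ty":-0.186,"tz":0.108,"rx":0,"ry":0,"rz":0.01},
  ],
)

```text
time: 10.2
tcp_pos: [491.3, -50.6, 239.0]
orientation: [-0.001, 0.556, 0.831, 0.0]
force: [-0.3, -0.3, 0.6]
grip_width: 0.001
```

```bash
python3 -c "
from h import *
to(25,100,237.4)"
```

```text
t 10.2 F [-0.3 -0.3  0.6] tcp [491.3 -50.6 239. ] grip 0.001 | tray xy 24.7 -90.3
goal [667.3  21.9 237.4] shift [-0.0003  0.1903  0.0015] turn [-0.    -0.001  0.   ]
```

Request:
arm_command(
  rows=[
    {"fingers":0,"tx":0,"ty":0,"tz":0.001,"rx":0,"ry":0,"rz":0},
    {"fingers":0,"tx":0,"ty":0.002,"tz":0.0016,"rx":0,"ry":0,"rz":0},
    {"fingers":0,"tx":0,"ty":0.008,"tz":0.0016,"rx":0,"ry":0,"rz":0},
    {"fingers":0,"tx":0,"ty":0.014,"tz":0.0016,"rx":0,"ry":0,"rz":0},
    {"fingers":0,"tx":0,"ty":0.02,"tz":0.0016,"rx":0,"ry":0,"rz":0},
    {"fingers":0,"tx":0,"ty":0.026,"tz":0.0016,"rx":0,"ry":0,"rz":0},
    {"fingers":0,"tx":0,"ty":0.032,"tz":0.0016,"rx":0,"ry":0,"rz":0},
    {"fingers":0,"tx":0,"ty":0.038,"tz":0.0016,"rx":0,"ry":0,"rz":0},
    {"fingers":0,"tx":0,"ty":0.044,"tz":0.0016,"rx":0,"ry":0,"rz":0},
    {"fingers":0,"tx":0,"ty":0.05,"tz":0.0016,"rx":0,"ry":0,"rz":0},
  ],
)

```text
time: 11.2
tcp_pos: [537.9, -31.2, 237.3]
orientation: [-0.001, 0.556, 0.831, 0.0]
force: [0.1, -0.2, -0.0]
grip_width: 0.0
```

```bash
python3 -c "
from h import *
to(25,100,237.4)"
```

```text
t 11.2 F [ 0.1 -0.2 -0. ] tcp [537.9 -31.2 237.3] grip 0.0 | tray xy 24.7 -39.8
goal [667.3  21.9 237.4] shift [-0.0004  0.1398 -0.0002] turn [-0.    -0.001  0.001]
```

No appreciable force, so I'm continuing to the end of row b in two parts, then lifting away.

Request:
arm_command(
  rows=[
    {"fingers":0,"tx":0,"ty":0.006,"tz":0,"rx":0,"ry":0,"rz":0},
    {"fingers":0,"tx":0,"ty":0.012,"tz":0,"rx":0,"ry":0,"rz":0},
    {"fingers":0,"tx":0,"ty":0.018,"tz":0,"rx":0,"ry":0,"rz":0},
    {"fingers":0,"tx":0,"ty":0.024,"tz":0,"rx":0,"ry":0,"rz":0},
    {"fingers":0,"tx":0,"ty":0.03,"tz":0,"rx":0,"ry":0,"rz":0},
    {"fingers":0,"tx":0,"ty":0.036,"tz":0,"rx":0,"ry":0,"rz":0},
    {"fingers":0,"tx":0,"ty":0.042,"tz":0,"rx":0,"ry":0,"rz":0},
    {"fingers":0,"tx":0,"ty":0.048,"tz":0,"rx":0,"ry":0,"rz":0},
    {"fingers":0,"tx":0,"ty":0.054,"tz":0,"rx":0,"ry":0,"rz":0},
    {"fingers":0,"tx":0,"ty":0.06,"tz":0,"rx":0,"ry":0,"rz":0},
    {"fingers":0,"tx":0,"ty":0.066,"tz":0,"rx":0,"ry":0,"rz":0},
    {"fingers":0,"tx":0,"ty":0.07,"tz":0,"rx":0,"ry":0,"rz":0},
  ],
)

```text
time: 12.4
tcp_pos: [603.2, -4.2, 237.3]
orientation: [-0.001, 0.556, 0.831, 0.0]
force: [0.0, -0.5, -0.1]
grip_width: -0.002
```

Request:
arm_command(
  rows=[
    {"fingers":0,"tx":0,"ty":0.006,"tz":0,"rx":0,"ry":0,"rz":0},
    {"fingers":0,"tx":0,"ty":0.012,"tz":0,"rx":0,"ry":0,"rz":0},
    {"fingers":0,"tx":0,"ty":0.018,"tz":0,"rx":0,"ry":0,"rz":0},
    {"fingers":0,"tx":0,"ty":0.024,"tz":0,"rx":0,"ry":0,"rz":0},
    {"fingers":0,"tx":0,"ty":0.03,"tz":0,"rx":0,"ry":0,"rz":0},
    {"fingers":0,"tx":0,"ty":0.036,"tz":0,"rx":0,"ry":0,"rz":0},
    {"fingers":0,"tx":0,"ty":0.042,"tz":0,"rx":0,"ry":0,"rz":0},
    {"fingers":0,"tx":0,"ty":0.048,"tz":0,"rx":0,"ry":0,"rz":0},
    {"fingers":0,"tx":0,"ty":0.054,"tz":0,"rx":0,"ry":0,"rz":0},
    {"fingers":0,"tx":0,"ty":0.06,"tz":0,"rx":0,"ry":0,"rz":0},
    {"fingers":0,"tx":0,"ty":0.066,"tz":0,"rx":0,"ry":0,"rz":0},
    {"fingers":0,"tx":0,"ty":0.071,"tz":0,"rx":0,"ry":0,"rz":0},
    {"fingers":0,"tx":0,"ty":0.071,"tz":0,"rx":0,"ry":0,"rz":0},
    {"fingers":0,"tx":0,"ty":0.071,"tz":-0.04,"rx":0,"ry":0,"rz":0},
    {"fingers":0,"tx":0,"ty":0.071,"tz":-0.09,"rx":0,"ry":0,"rz":0},
    {"fingers":0,"tx":0,"ty":0.03,"tz":-0.13,"rx":0,"ry":0,"rz":0},
    {"fingers":0,"tx":0,"ty":-0.02,"tz":-0.13,"rx":0,"ry":0,"rz":0},
    {"fingers":0,"tx":0,"ty":-0.07,"tz":-0.13,"rx":0,"ry":0,"rz":0},
    {"fingers":0,"tx":0,"ty":-0.12,"tz":-0.13,"rx":0,"ry":0,"rz":0},
    {"fingers":0,"tx":0,"ty":-0.15,"tz":-0.13,"rx":0,"ry":0,"rz":0},
  ],
)

```text
time: 14.4
tcp_pos: [461.7, -62.3, 367.3]
orientation: [-0.001, 0.556, 0.831, -0.0]
force: [0.4, -0.1, -0.1]
grip_width: 0.002
```

```bash
python3 - <<'E'
from fit import *
to(0,0,300)
im,d,P=cloud('side'); fit(P,d); cv2.imwrite('pics/s2.png',im)
im,d,P=cloud('wrist'); fit(P,d); cv2.imwrite('pics/w3.png',im)
E
```

```text
t 14.4 F [ 0.4 -0.1 -0.1] tcp [461.7 -62.3 367.3] grip 0.002 | tray xy 24.3 -122.2
goal [565.3   6.8 300. ] shift [0.0242 0.1222 0.0673] turn [-0.001 -0.001  0.   ]
centre [565.1   6.5] size [220.9 111.8] long axis [0.9292 0.3695] ang 0.3785 1511
-x [(-104, 215.7), (-96, 219.2), (-88, 219.7), (-80, 217.1), (-72, 220.1), (-64, 218.6), (-56, 218.1), (-48, 218.9), (-40, 219.1), (-32, 218.2), (-24, 219.5), (-16, 218.2), (-8, 219.6), (0, 219.8), (8, 219.5), (16, 219.1), (24, 219.2), (32, 220.2), (40, 219.6), (48, 219.9), (56, 218.7), (64, 219.0), (72, 219.7), (80, 219.7), (88, 219.8), (96, 220.1), (104, 218.5)]
+x [(-104, 214.1), (-96, 218.7), (-88, 219.2), (-80, 219.3), (-72, 219.8), (-64, 220.7), (-56, 220.5), (-48, 219.3), (-40, 218.3), (-32, 220.4), (-24, 220.3), (-16, 219.4), (-8, 220.2), (0, 219.4), (8, 218.7), (16, 218.5), (24, 219.7), (32, 219.4), (40, 220.0), (48, 218.3), (56, 219.4), (64, 218.7), (72, 220.0), (80, 219.9), (88, 218.9), (96, 220.8), (104, 216.7)]
centre [558.9   3.2] size [195.8 104.5] long axis [0.9313 0.3643] ang 0.3729 42020
-x [(-96, 217.3), (-88, 218.1), (-80, 218.2), (-72, 218.2), (-64, 218.2), (-56, 218.3), (-48, 218.2), (-40, 218.1), (-32, 218.2), (-24, 218.2), (-16, 218.3), (-8, 218.3), (0, 218.3), (8, 218.2), (16, 218.3), (24, 218.6), (32, 218.8), (40, 219.1), (48, 219.1), (56, 219.4), (64, 218.4), (72, 218.5), (80, 218.6)]
+x [(-96, 217.3), (-88, 218.3), (-80, 218.5), (-72, 218.8), (-64, 219.0), (-56, 219.1), (-48, 219.3), (-40, 218.4), (-32, 218.5), (-24, 218.7), (-16, 218.9), (-8, 219.1), (0, 219.3), (8, 219.1), (16, 218.3), (24, 218.5), (32, 218.8), (40, 219.0), (48, 219.2), (56, 219.3), (64, 218.4), (72, 218.5), (80, 218.7), (88, 218.8), (96, 218.9)]
```

View pics/s2.png

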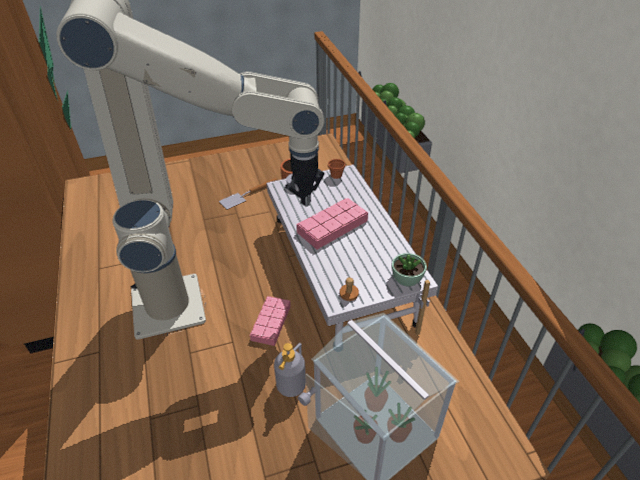

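View pics/w3.png

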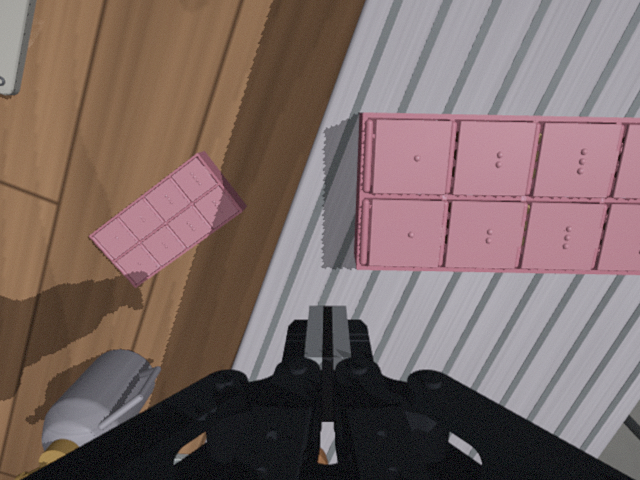

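All eight lids read flat: each rises about 1 mm or less over 47 mm, roughly 0.02 rad. The side view shows the tray near its place, the pots, tin and tamper untouched, and the hand clear above.

```bash
python3 -c "
from bench import job; print(job.hand_in())"
```

```text
the job is handed in; nothing more can be done
None
```

I stroked row a and then row b with the shut fingertips, from the hinges towards the raised edges. I then lifted the hand clear and handed the job in at about 14.5 s of the 64 s.

**Lids:** the last wrist depth reading showed each lid it could see rising about 1 mm or less across its length, roughly 0.02 rad against the 0.08 limit. The far end of lid a4 was outside that view. The side camera showed it flat, but it is good only to about 2 mm.

**Force:** early in row a my fingertip bore with about 9 N near the second hinge. I raised it about 1 mm, and no reading after that exceeded 1 N. The force was read only at the end of each move, so short peaks would not show.

**Tray position:** that heavier contact slid the tray about 8 mm along its own +y and turned it by about 0.02 rad. The limit on movement is 30 mm. The last wrist fit of the tray's centre was about 9 mm off the side camera's because the far end was out of view, so I went by the side camera.

**Surroundings:** I checked the loose things around the tray only by eye in the side picture, and those in view looked unmoved. The hand was about 130 mm above the lids at the end.

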